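# Pack the fossils into the show drawer

## Robot

A 6-joint arm with a two-finger parallel gripper is mounted at the origin on the work surface. World frame = base frame: x ahead of the robot, y to its left, z up, the work surface at z = 0. Lengths are in m, angles in rad, forces in N, time in s.
With the tool pointing down it reaches from about 0.3 to 0.775 m from the base axis. Payload 14.6 kg.
Tool frame: the origin (TCP) lies between the finger pads; the fingertips stand ctrl.tip_extent ahead of it and the grasp point (between the pads) lies 3 mm ahead of it (ctrl.tip_extent is the distance from the TCP to the fingertips, in m); z points along the fingers, y is the line along which they close (so a half turn about z gives the same grasp; the last joint's range is limited). The gripper opens to 94 mm and grips with 3 to 60 N. Pads are 16 mm wide; open, the fingers measure 119 mm over their backs; the gripper's body (75 mm by 177 mm) begins 78 mm behind the grasp point.
Start: joints at [-1.252, 0.3, 1.521, -0, 1.321, -0.067], TCP at [0.207, -0.51, 0.227] pointing down, gripper open.
Joint ranges: [-3.03, 3.03], [-0.79, 2.21], [0.23, 2.52], [-1.04, 4.18], [0, 3.07], [-2.55, 2.55]. Speed limits (rad/s): [2.22, 2.22, 2.57, 3.14, 3.14, 3.14].

## Interface

Orientations are given as [roll, pitch, yaw] about the fixed x, y, z axes, in that order (R = Rz(yaw) Ry(pitch) Rx(roll)).
In Python, from station import ctrl gives the robot as it stands.
- The arm moves only by the shell command python3 shift.py 'ROWS' [OPENING] [FORCE]. ROWS is a JSON list of rows, 1 to 10 of them, each of 6 numbers: dx, dy, dz in m, then a rotation vector rx, ry, rz in rad; each row shifts and turns the commanded pose from where the row before left it, along the tool's axes as they then stand; what a row does not reach is not made up. A row lasts 1/10 s, in which the tool goes at most 0.05 m and 0.15 rad, less where a joint would pass 70% of its speed; a pose out of reach is approached as far as the arm can. OPENING is the finger opening in m, set as the command begins (- or left out keeps the last). The fingers move at their own pace and stop on an object; FORCE is the grip in N (left out, the last holds). Time passes only in rows, so rows that do not move let the fingers close. It prints the time, the measured TCP pose, the force, the opening and the grip force at its end. Input that does not fit is refused with a message, and nothing moves.
- ctrl.get_obs(): the state, without advancing time (a new reading comes with each control period).
- ctrl.camera(name): name is "scene" or "top" or "wrist"; returns a dict with "pixels" (480x640x3 uint8, blue, green, red), "fx", "fy", "cx", "cy" (pixels), "extrinsics" (4x4, takes a point from camera to world coordinates). Camera axes: x right, y up, looking along -z (the intrinsics and any distortion apply to the point x, -y, -z); pixel columns grow to the right and rows downward; lengths in m; the calibration is good to about 2 mm. The wrist camera is an equidistant fisheye: a pixel r from the principal point sees the ray r / f radians off the axis. A picture is of the moment at which its call begins. There is no depth.
- ctrl.hand_in(): hands the job in; it is judged then, once.
The state is a dict: "time_s": time; "qpos": joint angles; "joint_vel": joint speeds; "tau": joint torques, N m; "ee_pos": TCP position; "eef_rot": TCP orientation; "force": force on the tool from outside, world axes, zero at the start; "moment": the same for the moment, N m; "grip_width": finger opening in m; "grip_force": force on a finger pad.
Only numpy, scipy, OpenCV 4.12 (cv2) and the standard library are available. Lean on these libraries where they do the work, as an engineer would, in place of code of your own. Each camera call takes 0.05 s, during which the arm holds its last target. There are 200 camera calls.

## Task

Pack the four fossils from the sorting mat into the show drawer: each of the three coiled ammonites goes into the square card tray of its own size (largest in the largest, smallest in the smallest) and the straight chambered shell goes lengthwise into the oblong tray. Lay each one flat on the floor of its tray, right way up as you found it, and set it down rather than dropping it. The smooth round pebble and the smooth long pebble are plain stones, not fossils: leave them where they lie.

Things in the scene. Friction and masses are not known exactly. Their poses are not given: they have to be found in the camera images.
- ammonite_large: Large ammonite, loose: a pale grey-brown fossil disc with a ribbed coil on its top, 66 mm across, 30 mm thick, lying flat on the 3 mm thick grey sorting mat. Grip it across any diameter; its flank is upright but for the outer 4 mm at top and bottom. Origin: centre of its underside; z up; yaw has no meaning.
- ammonite_medium: Medium ammonite, loose: a pale grey-brown fossil disc with a ribbed coil on its top, 52 mm across, 27 mm thick, lying flat on the 3 mm thick grey sorting mat. Grip it across any diameter; its flank is upright but for the outer 4 mm at top and bottom. Origin: centre of its underside; z up; yaw has no meaning.
- ammonite_small: Small ammonite, loose: a pale grey-brown fossil disc with a ribbed coil on its top, 40 mm across, 25 mm thick, lying flat on the 3 mm thick grey sorting mat. Grip it across any diameter; its flank is upright but for the outer 4 mm at top and bottom. Origin: centre of its underside; z up; yaw has no meaning.
- straight_shell: Loose straight fossil shell, same pale grey-brown stone: six grooved chambers in a row, 104 mm long (x), flat underside; 31 wide, 27 high at its wide end (-x); 27 wide, 24 high mid-length; 23 wide, 22 high at +x. Lies on the mat. Grip it across its width (y) near the middle. Origin: centre of its underside; z up.
- tray_large: Large square card tray, fixed in the wooden show drawer, open above: inside 90 mm (x) by 90 mm (y), walls 2 mm thick and 12 mm high, floor 2 mm thick. Origin: centre of its underside, 4 mm above the table; z up. The drawer's rim is no higher than the tray walls: hold a fossil by its upper half, fingertips 12 mm or more above its underside, and the fingers stay above all walls.
- tray_medium: Medium square card tray, fixed in the wooden show drawer, open above: inside 74 mm (x) by 74 mm (y), walls 2 mm thick and 12 mm high, floor 2 mm thick. Origin: centre of its underside, 4 mm above the table; z up. The four trays lie two by two, centres about 106 mm apart along the drawer's x, 148 mm along its y; which is where changes, and drawer and mat change sides.
- tray_small: Small square card tray, fixed in the wooden show drawer, open above: inside 60 mm (x) by 60 mm (y), walls 2 mm thick and 12 mm high, floor 2 mm thick. Origin: centre of its underside, 4 mm above the table; z up.
- tray_oblong: Oblong card tray, fixed in the wooden show drawer, open above: inside 54 mm (x) by 128 mm (y), walls 2 mm thick and 12 mm high, floor 2 mm thick. Origin: centre of its underside, 4 mm above the table; z up. The straight shell fits in with its length along this tray's y, either way round.
- round_stone: Look-alike, to be left: a plain smooth round pebble of the same stone, 58 mm across, 28 mm thick, no coil, loose on the mat among the fossils. Origin: centre of its underside.
- long_stone: Look-alike, to be left: a plain smooth long pebble of the same stone, 100 (x) by 30 (y) by 25 mm, no grooves, loose on the mat among the fossils. Origin: centre of its underside.

How it is judged:
At the end, for the whole second after the job is handed in: Each fossil lies released and still in its own tray: centre within 18 mm of the tray's centre, underside on the tray floor (no more than 3 mm off it), right way up within 7 degrees of flat. Both plain stones are at rest within 25 mm of where they lay (horizontal distance between ammonite_large and tray_large below 0.018 m and z of ammonite_large in the frame of tray_large between -0.002 and 0.005 m and angle between each of ammonite_large, ammonite_medium, ammonite_small, straight_shell's own z axis and vertical below 0.12 rad and linear speed of each of ammonite_large, ammonite_medium, ammonite_small, straight_shell, round_stone, long_stone below 0.02 m/s and horizontal distance between ammonite_medium and tray_medium below 0.018 m and z of ammonite_medium in the frame of tray_medium between -0.002 and 0.005 m and horizontal distance between ammonite_small and tray_small below 0.018 m and z of ammonite_small in the frame of tray_small between -0.002 and 0.005 m and horizontal distance between straight_shell and tray_oblong below 0.018 m and z of straight_shell in the frame of tray_oblong between -0.002 and 0.005 m and distance of each of round_stone, long_stone from where it was at the start of the episode below 0.025 m); the robot touches nothing.
It fails at once if a fossil falls or is flung (faster than 0.6 m/s while out of the fingers: a drop of about 2 cm) ((linear speed of ammonite_large above 0.6 m/s and contact force between ammonite_large and the fingers below 0.05 N) or (linear speed of ammonite_medium above 0.6 m/s and contact force between ammonite_medium and the fingers below 0.05 N) or (linear speed of ammonite_small above 0.6 m/s and contact force between ammonite_small and the fingers below 0.05 N) or (linear speed of straight_shell above 0.6 m/s and contact force between straight_shell and the fingers below 0.05 N)).
It fails at once if the round stone is shifted by more than 25 mm or picked up (distance of round_stone from where it was at the start of the episode above 0.025 m).
It fails at once if the long stone is shifted by more than 25 mm or picked up (distance of long_stone from where it was at the start of the episode above 0.025 m).
It also fails if it takes over 99 s, if anything falls off the work surface, if the arm or the gripper's body presses on something with over 40 N, if the wrist force passes 120 N, or if a joint passes its speed limit or range.

## Working session

There is one attempt and no reset: what is moved stays moved. The work goes in short steps, Python scripts to look and compute and a shell command to move; the robot and the scene stay as the last step left them, time stands still between calls to the robot, and variables do not carry over. Pictures are saved under pics/ and viewed, at most 14 in all, crops included, and the job is handed in when it is done.

```bash
ls; mkdir -p pics
python3 - <<'E'
from station import ctrl
import cv2
for n in("top","scene"):
    c=ctrl.camera(n);cv2.imwrite(f"pics/{n}0.png",c["pixels"]);print(n,c["fx"],c["fy"],c["cx"],c["cy"],c["extrinsics"].round(3).tolist() if hasattr(c["extrinsics"],"round") else c["extrinsics"], [k for k in c])
print(ctrl.tip_extent,ctrl.get_obs())
E
```

```text
pics
shift.py
station.py
top 554.0112800486238 554.0112800486238 324.92811674930385 236.04352748378093 [[-0.008, 0.991, -0.134, 0.399], [-1.0, -0.011, -0.018, -0.002], [-0.02, 0.134, 0.991, 1.035], [0.0, 0.0, 0.0, 1.0]] ['pixels', 'fx', 'fy', 'cx', 'cy', 'extrinsics']
scene 579.2379837912378 579.2379837912378 322.0301710288185 240.14861554517864 [[-0.779, -0.342, 0.525, 1.064], [0.627, -0.419, 0.657, 0.661], [-0.005, 0.841, 0.541, 0.585], [0.0, 0.0, 0.0, 1.0]] ['pixels', 'fx', 'fy', 'cx', 'cy', 'extrinsics']
0.022 {'time_s': 0.1, 'qpos': array([-1.25158252e+00,  3.00378157e-01,  1.52149218e+00, -9.27728533e-06,
        1.32067018e+00, -6.65802717e-02]), 'joint_vel': array([-0.00031404, -0.00026816, -0.00420296, -0.00047173, -0.00075802,
       -0.0007164 ]), 'tau': array([ 2.05080265e-03, -5.32644296e+01, -3.53285229e+01,  7.10040238e-02,
        2.35183036e-02, -7.57452221e-05]), 'ee_pos': array([ 0.20690598, -0.50938672,  0.2269749 ]), 'eef_rot': array([-3.14064629e+00, -5.40960678e-05,  3.85796349e-01]), 'force': array([-0.30901198, -0.20821744, -1.25048774]), 'moment': array([0.04940097, 0.02275   , 0.04379771]), 'grip_force': 0.0, 'grip_width': 0.09395542731575739}
```

View pics/top0.png

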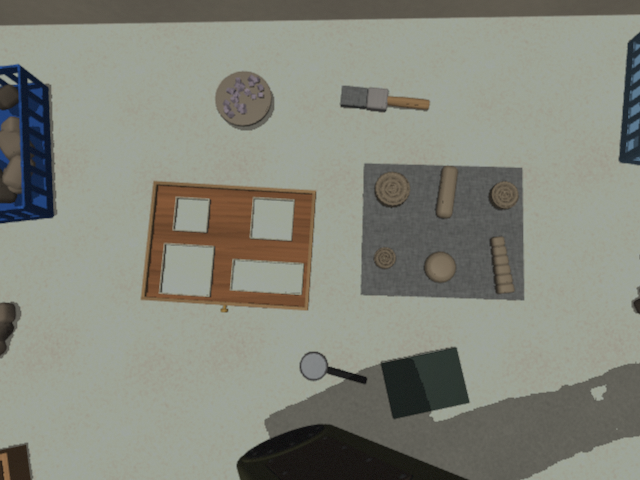

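View pics/scene0.png

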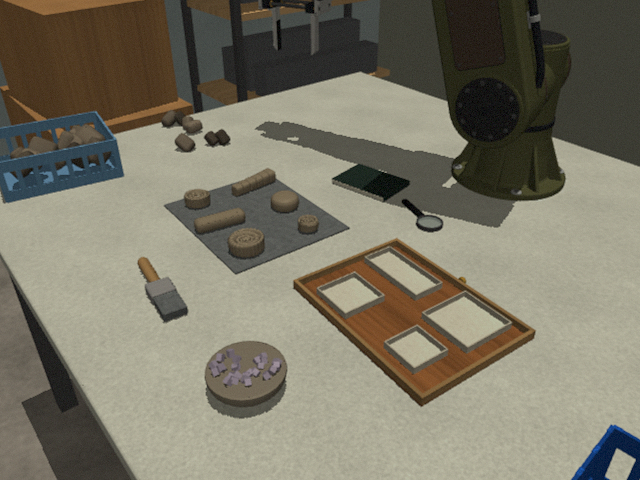

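Top view: ammonites at large (392,189), medium (503,195) and small (385,258). The ribbed shell is at (501,265), and the plain stones are at (440,267) and (447,192). Trays: small (192,215), medium (272,219), large (187,270), oblong (268,277). The scene view agrees with this. Next I'll segment both views and triangulate.

```bash
cat > h.py <<'E'
import cv2, numpy as np
from station import ctrl
def ray(c,p):
    E=np.array(c["extrinsics"]); d=np.array([(p[0]-c["cx"])/c["fx"],-(p[1]-c["cy"])/c["fy"],-1.])
    d=E[:3,:3]@d; return E[:3,3],d/np.linalg.norm(d)
def onplane(c,p,z):
    o,d=ray(c,p); return o+d*(z-o[2])/d[2]
def proj(c,X):
    E=np.array(c["extrinsics"]); q=E[:3,:3].T@(np.array(X)-E[:3,3])
    return np.array([c["cx"]-c["fx"]*q[0]/q[2], c["cy"]+c["fy"]*q[1]/q[2]])
def tri(c1,p1,c2,p2):
    o1,d1=ray(c1,p1);o2,d2=ray(c2,p2)
    t=np.linalg.lstsq(np.c_[d1,-d2],o2-o1,rcond=None)[0]
    a=o1+t[0]*d1;b=o2+t[1]*d2
    return (a+b)/2,np.linalg.norm(a-b)
def blobs(mask,lo,hi):
    n,_,s,_=cv2.connectedComponentsWithStats(mask.astype(np.uint8))[:4]
    L=_
    out=[]
    return out
def comps(mask,lo,hi):
    cs=cv2.findContours(mask.astype(np.uint8),cv2.RETR_EXTERNAL,cv2.CHAIN_APPROX_NONE)[0]
    out=[]
    for k in cs:
        a=cv2.contourArea(k)
        if lo<a<hi:
            m=cv2.moments(k); out.append((np.array([m["m10"]/a,m["m01"]/a]),a,k))
    return out
E
sed -i '/^def blobs/,/return out$/{/^def comps/!d}' h.py; cat h.py | tail -12
cat > seg.py <<'E'
from h import *
def stones(c,box):
    im=cv2.cvtColor(cv2.GaussianBlur(c["pixels"],(3,3),0),cv2.COLOR_BGR2HSV); m=np.zeros(im.shape[:2],np.uint8)
    x0,y0,x1,y1=box; s=im[y0:y1,x0:x1]
    m[y0:y1,x0:x1]=((s[...,1]>60)&(s[...,0]<25))
    return comps(cv2.morphologyEx(m,cv2.MORPH_CLOSE,np.ones((3,3))),120,3000)
def trays(c,box):
    im=cv2.cvtColor(c["pixels"],cv2.COLOR_BGR2HSV); m=np.zeros(im.shape[:2],np.uint8)
    x0,y0,x1,y1=box; s=im[y0:y1,x0:x1]
    m[y0:y1,x0:x1]=(s[...,1]<80)
    return comps(cv2.morphologyEx(m,cv2.MORPH_OPEN,np.ones((3,3))),500,6000)
E
python3 - <<'E'
from seg import *
t=ctrl.camera("top");s=ctrl.camera("scene")
for nm,c,b1,b2 in(("top",t,(364,166,522,296),(158,190,312,302)),("scene",s,(165,155,350,268),(330,243,512,378))):
    v=cv2.resize(c["pixels"],None,fx=1,fy=1)
    for f,b in((stones,b1),(trays,b2)):
        for p,a,k in f(c,b):
            r=cv2.minAreaRect(k); print(nm,f.__name__,p.round(1),a,[round(x,1) for x in (*r[0],*r[1],r[2])], onplane(c,p,.018 if f is stones else .018).round(3))
            cv2.drawContours(v,[k],-1,(0,255,0),1)
    cv2.imwrite(f"pics/{nm}1.png",v)
E
```

```text
o1,d1=ray(c1,p1);o2,d2=ray(c2,p2)
    t=np.linalg.lstsq(np.c_[d1,-d2],o2-o1,rcond=None)[0]
    a=o1+t[0]*d1;b=o2+t[1]*d2
    return (a+b)/2,np.linalg.norm(a-b)
def comps(mask,lo,hi):
    cs=cv2.findContours(mask.astype(np.uint8),cv2.RETR_EXTERNAL,cv2.CHAIN_APPROX_NONE)[0]
    out=[]
    for k in cs:
        a=cv2.contourArea(k)
        if lo<a<hi:
            m=cv2.moments(k); out.append((np.array([m["m10"]/a,m["m01"]/a]),a,k))
    return out
top stones [439.8 266.7] 617.0 [439.5, 267.0, 28.0, 29.0, 90.0] [ 0.478 -0.194  0.018]
top stones [384.4 257.6] 263.5 [384.0, 257.5, 18.6, 18.9, 56.3] [ 0.496 -0.093  0.018]
top stones [501.1 266.3] 659.5 [501.8, 264.4, 54.4, 15.5, 83.7] [ 0.478 -0.305  0.018]
top stones [503.8 194.9] 494.0 [503.8, 194.9, 25.5, 25.0, 26.6] [ 0.611 -0.317  0.018]
top stones [391.8 188.8] 799.5 [391.8, 188.9, 31.8, 32.2, 26.6] [ 0.625 -0.11   0.018]
top stones [446.6 191.8] 626.0 [446.5, 191.6, 14.1, 50.1, 7.4] [ 0.618 -0.211  0.018]
top trays [266.6 276.4] 2224.5 [266.5, 276.3, 72.4, 32.4, 3.6] [0.464 0.124 0.018]
top trays [186.5 269.5] 2565.5 [186.5, 269.4, 52.
[... 806 characters left out ...]
0.301  0.018]
scene trays [497.2 368.6] 522.0 [491.5, 365.0, 24.0, 39.0, 90.0] [0.53  0.37  0.018]
scene trays [415.2 348.5] 1703.5 [415.4, 348.1, 54.6, 41.5, 42.3] [0.587 0.274 0.018]
scene trays [349.6 358.7] 1620.5 [358.5, 350.5, 53.0, 57.0, 90.0] [0.672 0.231 0.018]
scene trays [466.2 320.7] 2997.0 [466.0, 319.5, 78.9, 52.4, 37.6] [0.486 0.281 0.018]
scene trays [352.9 294.8] 1560.5 [353.6, 292.9, 39.4, 52.9, 66.0] [0.575 0.127 0.018]
scene trays [402.9 272.5] 1911.0 [402.3, 272.3, 79.6, 30.1, 35.5] [0.471 0.135 0.018]
scene trays [475.8 266.3] 3690.0 [459.5, 277.5, 69.0, 103.0, 90.0] [0.363 0.2   0.018]
scene trays [347.2 250. ] 542.0 [354.0, 253.0, 20.0, 48.0, 90.0] [0.499 0.026 0.018]
```

```bash
cat > meas.py <<'E'
from seg import *
def measure():
    t=ctrl.camera("top");s=ctrl.camera("scene"); R={}
    for f,b1,b2,z in((stones,(364,166,522,296),(165,155,350,268),.018),(trays,(158,190,312,302),(330,243,512,378),.018)):
        A=f(t,b1);B=f(s,b2)
        for p,a,k in A:
            w=onplane(t,p,z); q=min(B,key=lambda q:np.linalg.norm(onplane(s,q[0],z)-w))
            X,e=tri(t,p,s,q[0])
            P=np.array([onplane(t,k_[0],X[2])[:2] for k_ in k],np.float32)
            r=cv2.minAreaRect(P)
            print(f.__name__,p.round(),X.round(4),"err",round(e,4),"rect",np.round(r[0],4),np.round(r[1],4),round(r[2],1))
measure()
E
python3 meas.py
```

```text
stones [440. 267.] [ 0.4782 -0.1936  0.0164] err 0.0008 rect [ 0.4788 -0.1943] [0.0515 0.0496] 89.4
stones [384. 258.] [ 0.4958 -0.0926  0.0174] err 0.0006 rect [ 0.4959 -0.0931] [0.0342 0.0346] 70.5
stones [501. 266.] [ 0.4782 -0.3063  0.0151] err 0.0002 rect [ 0.4817 -0.307 ] [0.0993 0.028 ] 4.3
stones [504. 195.] [ 0.6106 -0.317   0.0163] err 0.0017 rect [ 0.611 -0.318] [0.0473 0.0478] 18.0
stones [392. 189.] [ 0.624  -0.1089  0.0187] err 0.0021 rect [ 0.6248 -0.1094] [0.0592 0.0615] 62.5
stones [447. 192.] [ 0.6185 -0.2116  0.016 ] err 0.0002 rect [ 0.6192 -0.2117] [0.026  0.0958] 80.5
trays [267. 276.] [0.463  0.1264 0.0094] err 0.003 rect [0.4643 0.1255] [0.1344 0.0598] 85.9
trays [186. 269.] [0.478  0.275  0.0103] err 0.0009 rect [0.4786 0.2748] [0.0971 0.0957] 85.9
trays [272. 219.] [0.5704 0.1181 0.0105] err 0.0059 rect [0.5728 0.1161] [0.08   0.0799] 85.9
trays [191. 214.] [0.582  0.2687 0.0111] err 0.0008 rect [0.5826 0.2684] [0.0673 0.066 ] 86.0
```

View pics/scene1.png

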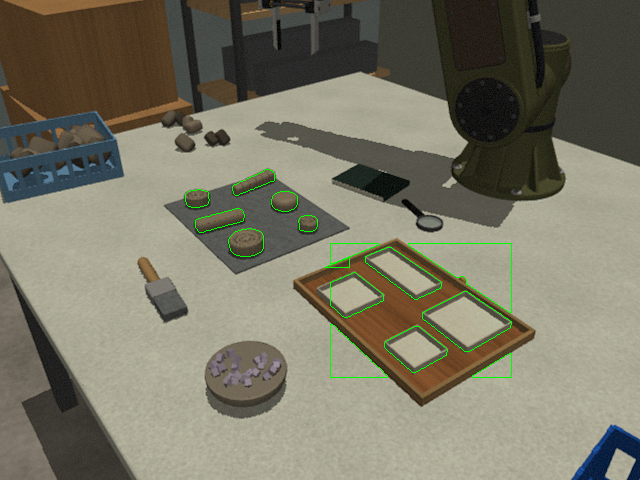

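The triangulated mid-heights fit the sizes given: stones about 16–18 mm, trays about 10 mm. The tray rects also match their outer sizes. I'll take the shell first.

```bash
cat > go.py <<'E'
import sys
from station import ctrl
import numpy as np
from scipy.spatial.transform import Rotation as Ro
T=list(map(float,sys.argv[1:5])); o=ctrl.get_obs()
R=Ro.from_euler("xyz",o["eef_rot"]); G=Ro.from_euler("xyz",[np.pi,0,T[3]])
rv=(R.inv()*G).as_rotvec(); d=np.array(T[:3])-o["ee_pos"]
print("t",round(o["time_s"],1),"now",o["ee_pos"].round(4),"rotvec",rv.round(4),"delta after turn",G.inv().apply(d).round(4),"before turn",R.inv().apply(d).round(4),"|d|",np.linalg.norm(d).round(3))
E
python3 shift.py '[[0, 0, 0, 0, 0, 0.148], [0, 0, 0, 0, 0, 0.148], [0.036, -0.022, 0, 0, 0, 0], [0.036, -0.022, 0, 0, 0, 0], [0.036, -0.022, 0, 0, 0, 0], [0.036, -0.022, 0, 0, 0, 0], [0.036, -0.022, 0, 0, 0, 0], [0.036, -0.022, 0, 0, 0, 0], [0.036, -0.022, 0, 0, 0, 0], [0.036, -0.022, 0, 0, 0, 0]]' 0.055 15
python3 go.py 0.481 -0.3065 0.10 0.09
```

```text
time_s: 1.3
ee_pos: [0.4792, -0.3071, 0.2275]
eef_rot: [3.142, -0.0, 0.09]
force: [-0.3, -0.7, -0.1]
grip_width: 0.0552
grip_force: 0.0
t 1.3 now [ 0.4792 -0.3071  0.2275] rotvec [ 0.0001 -0.0001 -0.0002] delta after turn [ 0.0018 -0.0005  0.1275] before turn [ 0.0018 -0.0005  0.1275] |d| 0.128
```

```bash
python3 shift.py '[[0.0018, -0.0005, 0.04, 0, 0, 0], [0, 0, 0.04, 0, 0, 0], [0, 0, 0.04, 0, 0, 0], [0, 0, 0.007, 0, 0, 0], [0, 0, 0, 0, 0, 0], [0, 0, 0, 0, 0, 0]]'
python3 - <<'E'
from h import *
c=ctrl.camera("wrist");cv2.imwrite("pics/w1.png",c["pixels"])
E
```

```text
time_s: 1.9
ee_pos: [0.4805, -0.3085, 0.1026]
eef_rot: [3.14, -0.002, 0.09]
force: [0.0, -0.6, 0.7]
grip_width: 0.0548
grip_force: 0.0
```

View pics/w1.png

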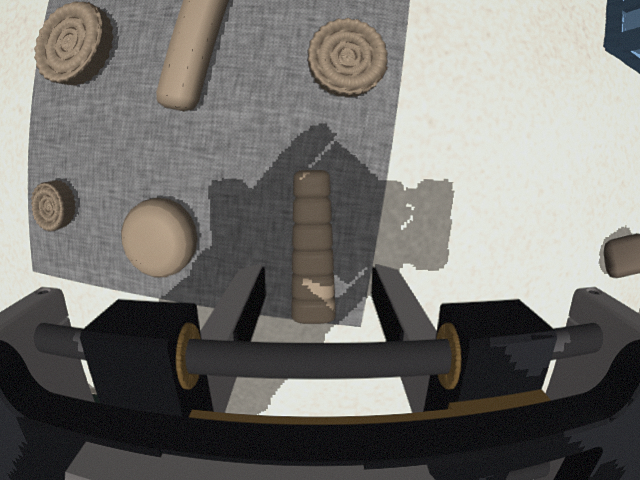

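The wrist view shows the shell (294–332, 170–323) lying parallel to the fingers and between the tips (264 and 373), so it's ready to grasp. I'll descend and close.

```bash
python3 shift.py '[[0, 0.0, 0.025, 0, 0, 0], [0, 0, 0.025, 0, 0, 0], [0, 0, 0.0125, 0, 0, 0], [0, 0, 0, 0, 0, 0], [0, 0, 0, 0, 0, 0]]'
python3 shift.py '[[0, 0, 0, 0, 0, 0], [0, 0, 0, 0, 0, 0], [0, 0, 0, 0, 0, 0], [0, 0, 0, 0, 0, 0], [0, 0, 0, 0, 0, 0], [0, 0, 0, 0, 0, 0], [0, 0, 0, 0, 0, 0], [0, 0, 0, 0, 0, 0]]' 0.01 25
```

```text
time_s: 2.45
ee_pos: [0.4803, -0.3083, 0.0393]
eef_rot: [3.14, -0.001, 0.09]
force: [-0.1, 0.2, -0.2]
grip_width: 0.0555
grip_force: 0.0
time_s: 3.25
ee_pos: [0.4799, -0.3077, 0.0383]
eef_rot: [3.142, -0.0, 0.09]
force: [-0.7, 2.4, 5.9]
grip_width: 0.0276
grip_force: 25.0
```

```bash
python3 shift.py '[[0, 0, -0.01, 0, 0, 0], [0, 0, -0.02, 0, 0, 0], [0, 0, -0.02, 0, 0, 0], [0, 0, -0.015, 0, 0, 0], [0, 0, 0, 0, 0, 0]]'
python3 shift.py '[[0, 0, 0, 0, 0, -0.141], [0, 0, 0, 0, 0, -0.141], [0, 0, 0, 0, 0, -0.141], [0, 0, 0, 0, 0, -0.141], [0, 0, 0, 0, 0, -0.141], [0, 0, 0, 0, 0, -0.141], [0, 0, 0, 0, 0, -0.141], [0, 0, 0, 0, 0, -0.141], [0, 0, 0, 0, 0, -0.141], [0, 0, 0, 0, 0, -0.141]]'
python3 go.py 0.4638 0.126 0.10 1.5
```

```text
time_s: 3.75
ee_pos: [0.4805, -0.3084, 0.1051]
eef_rot: [3.139, -0.003, 0.09]
force: [0.3, 0.7, -2.5]
grip_width: 0.0275
grip_force: 25.0
time_s: 4.75
ee_pos: [0.4794, -0.3076, 0.1019]
eef_rot: [-3.14, -0.001, 1.506]
force: [-0.7, -0.4, -1.4]
grip_width: 0.0278
grip_force: 25.0
t 4.8 now [ 0.4794 -0.3076  0.1019] rotvec [-0.0013 -0.0007  0.0056] delta after turn [ 0.4314 -0.0462  0.0019] before turn [ 0.4316 -0.0438  0.0023] |d| 0.434
```

```bash
python3 shift.py '[[0.0431, -0.0046, 0, 0, 0, 0], [0.0431, -0.0046, 0, 0, 0, 0], [0.0431, -0.0046, 0, 0, 0, 0], [0.0431, -0.0046, 0, 0, 0, 0], [0.0431, -0.0046, 0, 0, 0, 0], [0.0431, -0.0046, 0, 0, 0, 0], [0.0431, -0.0046, 0, 0, 0, 0], [0.0431, -0.0046, 0, 0, 0, 0], [0.0431, -0.0046, 0, 0, 0, 0], [0.0431, -0.0046, 0, 0, 0, 0]]'
python3 shift.py '[[0, 0, 0, 0, 0, 0], [0, 0, 0, 0, 0, 0]]'
python3 go.py 0.4638 0.126 0.0413 1.5
python3 - <<'E'
from h import *
c=ctrl.camera("wrist");cv2.imwrite("pics/w2.png",c["pixels"])
E
```

```text
time_s: 5.75
ee_pos: [0.4637, 0.1271, 0.1023]
eef_rot: [-3.141, 0.0, 1.5]
force: [0.7, 0.1, -2.9]
grip_width: 0.0275
grip_force: 25.0
time_s: 5.95
ee_pos: [0.464, 0.1259, 0.1022]
eef_rot: [-3.14, 0.0, 1.502]
force: [-0.1, -0.4, -3.0]
grip_width: 0.0275
grip_force: 25.0
t 6.0 now [0.464  0.1259 0.1022] rotvec [-0.0011  0.0004  0.0017] delta after turn [ 0.0001 -0.0002  0.0609] before turn [ 0.0001 -0.0001  0.0609] |d| 0.061
```

View pics/w2.png

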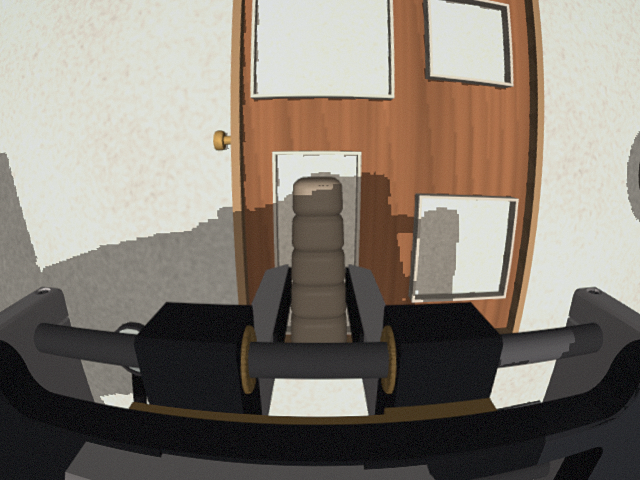

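The shell (293–344, 178–340) sits centred over the oblong tray (273–361) and parallel to it. I'll lower it.

```bash
python3 shift.py '[[0, 0, 0.02, 0, 0, 0], [0, 0, 0.02, 0, 0, 0], [0, 0, 0.01, 0, 0, 0], [0, 0, 0.005, 0, 0, 0], [0, 0, 0.003, 0, 0, 0], [0, 0, 0.001, 0, 0, 0], [0, 0, 0, 0, 0, 0], [0, 0, 0, 0, 0, 0], [0, 0, 0, 0, 0, 0]]'
python3 shift.py '[[0, 0, 0.0007, 0, 0, 0], [0, 0, 0.0006, 0, 0, 0], [0, 0, 0, 0, 0, 0], [0, 0, 0, 0, 0, 0]]'
```

```text
time_s: 6.9
ee_pos: [0.4646, 0.1255, 0.0443]
eef_rot: [3.141, -0.0, 1.5]
force: [-0.4, 0.0, -1.7]
grip_width: 0.0275
grip_force: 25.0
time_s: 7.3
ee_pos: [0.4645, 0.1254, 0.0426]
eef_rot: [-3.142, 0.0, 1.5]
force: [1.0, -0.7, -2.8]
grip_width: 0.0273
grip_force: 25.0
```

```bash
python3 shift.py '[[0, 0, 0.0008, 0, 0, 0], [0, 0, 0, 0, 0, 0], [0, 0, 0, 0, 0, 0]]'
python3 shift.py '[[0, 0, 0.0008, 0, 0, 0], [0, 0, 0, 0, 0, 0], [0, 0, 0, 0, 0, 0]]'
```

```text
time_s: 7.6
ee_pos: [0.4644, 0.1254, 0.0418]
eef_rot: [-3.142, 0.0, 1.5]
force: [-0.3, -0.3, -2.2]
grip_width: 0.0274
grip_force: 25.0
time_s: 7.9
ee_pos: [0.4646, 0.1254, 0.0413]
eef_rot: [3.141, -0.0, 1.5]
force: [-2.4, 0.5, 4.6]
grip_width: 0.0273
grip_force: 25.0
```

Force rose to 4.6 N at the expected height, so the shell is on the tray floor. I'll release it, lift off, turn to yaw 0, then work out the path to the large ammonite.

```bash
python3 shift.py '[[0, 0, 0, 0, 0, 0], [0, 0, 0, 0, 0, 0], [0, 0, 0, 0, 0, 0], [0, 0, 0, 0, 0, 0], [0, 0, -0.01, 0, 0, 0], [0, 0, -0.04, 0, 0, 0], [0, 0, -0.04, 0, 0, 0]]' 0.05
python3 shift.py '[[0, 0, 0, 0, 0, 0.15], [0, 0, 0, 0, 0, 0.15], [0, 0, 0, 0, 0, 0.15], [0, 0, 0, 0, 0, 0.15], [0, 0, 0, 0, 0, 0.15], [0, 0, 0, 0, 0, 0.15], [0, 0, 0, 0, 0, 0.15], [0, 0, 0, 0, 0, 0.15], [0, 0, 0, 0, 0, 0.15], [0, 0, 0, 0, 0, 0.15]]' 0.09
python3 go.py 0.6244 -0.1092 0.10 0
```

```text
time_s: 8.6
ee_pos: [0.464, 0.1253, 0.1325]
eef_rot: [-3.14, 0.0, 1.5]
force: [0.3, 0.3, -0.0]
grip_width: 0.05
grip_force: 0.0
time_s: 9.6
ee_pos: [0.4645, 0.1254, 0.1318]
eef_rot: [-3.141, -0.001, -0.006]
force: [-0.4, 0.7, -0.2]
grip_width: 0.09
grip_force: 0.0
t 9.6 now [0.4645 0.1254 0.1318] rotvec [-0.0001 -0.0006 -0.0063] delta after turn [0.1599 0.2346 0.0318] before turn [0.1613 0.2336 0.0319] |d| 0.286
```

```bash
python3 shift.py '[[0.0228, 0.0335, 0, 0, 0, 0], [0.0228, 0.0335, 0, 0, 0, 0], [0.0228, 0.0335, 0, 0, 0, 0], [0.0228, 0.0335, 0, 0, 0, 0], [0.0228, 0.0335, 0, 0, 0, 0], [0.0228, 0.0335, 0, 0, 0, 0], [0.0228, 0.0335, 0, 0, 0, 0], [0, 0, 0, 0, 0, 0], [0, 0, 0.03, 0, 0, 0], [0, 0, 0, 0, 0, 0]]'
python3 go.py 0.6244 -0.1092 0.038 0
python3 - <<'E'
from h import *
c=ctrl.camera("wrist");cv2.imwrite("pics/w3.png",c["pixels"])
E
```

```text
time_s: 10.6
ee_pos: [0.6222, -0.1085, 0.0982]
eef_rot: [-3.14, 0.005, -0.0]
force: [-0.6, 0.4, -0.3]
grip_width: 0.0899
grip_force: 0.0
t 10.6 now [ 0.6222 -0.1085  0.0982] rotvec [-0.0014  0.0054 -0.0002] delta after turn [0.0022 0.0007 0.0602] before turn [0.0025 0.0008 0.0602] |d| 0.06
```

View pics/w3.png

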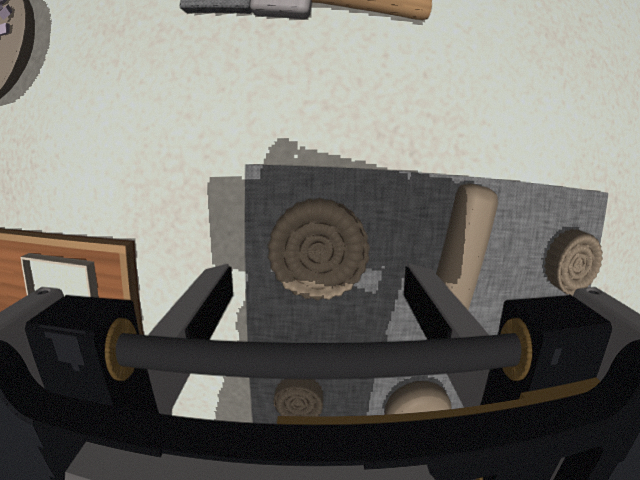

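The large ammonite at (319,248) is centred between the fingertips (230 and 407). I'll descend and grip.

```bash
python3 shift.py '[[0.0012, 0.0004, 0.025, 0, 0, 0], [0, 0, 0.02, 0, 0, 0], [0, 0, 0.0115, 0, 0, 0], [0, 0, 0, 0, 0, 0], [0, 0, 0, 0, 0, 0]]'
python3 shift.py '[[0, 0, 0, 0, 0, 0], [0, 0, 0, 0, 0, 0], [0, 0, 0, 0, 0, 0], [0, 0, 0, 0, 0, 0], [0, 0, 0, 0, 0, 0], [0, 0, 0, 0, 0, 0], [0, 0, 0, 0, 0, 0]]' 0.04 25
```

```text
time_s: 11.15
ee_pos: [0.6257, -0.1095, 0.0459]
eef_rot: [3.141, -0.001, 0.0]
force: [0.9, -0.5, 0.3]
grip_width: 0.09
grip_force: 0.0
time_s: 11.85
ee_pos: [0.6254, -0.1095, 0.045]
eef_rot: [-3.142, -0.0, -0.0]
force: [-0.7, 1.7, 5.0]
grip_width: 0.0654
grip_force: 25.0
```

It gripped (65.4 mm), but about 7 mm higher than planned. I'll regrip lower.

```bash
python3 shift.py '[[0, 0, 0, 0, 0, 0], [0, 0, 0, 0, 0, 0], [0, 0, 0, 0, 0, 0], [0, 0, 0.0065, 0, 0, 0], [0, 0, 0, 0, 0, 0], [0, 0, 0, 0, 0, 0]]' 0.085
python3 shift.py '[[0, 0, 0, 0, 0, 0], [0, 0, 0, 0, 0, 0], [0, 0, 0, 0, 0, 0], [0, 0, 0, 0, 0, 0], [0, 0, 0, 0, 0, 0], [0, 0, 0, 0, 0, 0]]' 0.04 25
python3 shift.py '[[0, 0, -0.01, 0, 0, 0], [0, 0, -0.02, 0, 0, 0], [0, 0, -0.02, 0, 0, 0], [0, 0, -0.015, 0, 0, 0], [0, 0, 0, 0, 0, 0], [0, 0, 0, 0, 0, 0]]'
python3 go.py 0.478 0.2749 0.1035 0
```

```text
time_s: 12.45
ee_pos: [0.625, -0.1095, 0.0376]
eef_rot: [-3.141, 0.001, -0.0]
force: [-0.4, -0.5, 0.8]
grip_width: 0.0849
grip_force: 0.0
time_s: 13.05
ee_pos: [0.6253, -0.1096, 0.0382]
eef_rot: [3.142, -0.0, -0.0]
force: [-0.7, -0.7, 1.4]
grip_width: 0.0651
grip_force: 25.0
time_s: 13.65
ee_pos: [0.625, -0.1095, 0.1027]
eef_rot: [-3.141, 0.0, -0.0]
force: [-0.4, 1.1, -2.9]
grip_width: 0.0655
grip_force: 25.0
t 13.7 now [ 0.625  -0.1095  0.1027] rotvec [-0.0001  0.0003 -0.0002] delta after turn [-0.147  -0.3844 -0.0008] before turn [-0.1471 -0.3844 -0.0007] |d| 0.412
```

```bash
python3 shift.py '[[-0.0147, -0.0384, 0, 0, 0, 0], [-0.0147, -0.0384, 0, 0, 0, 0], [-0.0147, -0.0384, 0, 0, 0, 0], [-0.0147, -0.0384, 0, 0, 0, 0], [-0.0147, -0.0384, 0, 0, 0, 0], [-0.0147, -0.0384, 0, 0, 0, 0], [-0.0147, -0.0384, 0, 0, 0, 0], [-0.0147, -0.0384, 0, 0, 0, 0], [-0.0147, -0.0384, 0, 0, 0, 0], [-0.0147, -0.0384, 0, 0, 0, 0]]'
python3 shift.py '[[0, 0, 0, 0, 0, 0], [0, 0, 0.02, 0, 0, 0], [0, 0, 0.02, 0, 0, 0], [0, 0, 0.01, 0, 0, 0], [0, 0, 0.005, 0, 0, 0], [0, 0, 0.003, 0, 0, 0], [0, 0, 0, 0, 0, 0], [0, 0, 0, 0, 0, 0], [0, 0, 0, 0, 0, 0]]'
python3 go.py 0.478 0.2749 0.0413 0
```

```text
time_s: 14.65
ee_pos: [0.477, 0.2757, 0.1019]
eef_rot: [3.141, 0.002, -0.0]
force: [-0.4, -0.7, -3.4]
grip_width: 0.0654
grip_force: 25.0
time_s: 15.55
ee_pos: [0.4786, 0.2746, 0.0456]
eef_rot: [-3.141, -0.001, -0.0]
force: [-0.0, -0.3, -1.8]
grip_width: 0.0658
grip_force: 25.0
t 15.6 now [0.4786 0.2746 0.0456] rotvec [-0.0004 -0.0008 -0.0003] delta after turn [-0.0006 -0.0003  0.0043] before turn [-0.0006 -0.0003  0.0043] |d| 0.004
```

```bash
python3 shift.py '[[0, 0, 0.0015, 0, 0, 0], [0, 0, 0.0015, 0, 0, 0], [0, 0, 0, 0, 0, 0], [0, 0, 0, 0, 0, 0]]'
python3 shift.py '[[0, 0, 0.0008, 0, 0, 0], [0, 0, 0, 0, 0, 0], [0, 0, 0, 0, 0, 0]]'
python3 shift.py '[[0, 0, 0.0006, 0, 0, 0], [0, 0, 0, 0, 0, 0], [0, 0, 0, 0, 0, 0]]'
```

```text
time_s: 15.95
ee_pos: [0.4783, 0.2745, 0.042]
eef_rot: [-3.142, 0.0, -0.0]
force: [-0.2, -0.6, -1.2]
grip_width: 0.0653
grip_force: 25.0
time_s: 16.25
ee_pos: [0.4783, 0.2745, 0.0412]
eef_rot: [3.142, 0.0, -0.0]
force: [-0.3, -0.0, -2.8]
grip_width: 0.0651
grip_force: 25.0
time_s: 16.55
ee_pos: [0.4783, 0.2745, 0.0411]
eef_rot: [-3.142, -0.0, -0.0]
force: [-3.1, -2.8, 5.2]
grip_width: 0.0656
grip_force: 25.0
```

It's down. I'll release, lift off and move to the medium ammonite.

```bash
python3 shift.py '[[0, 0, 0, 0, 0, 0], [0, 0, 0, 0, 0, 0], [0, 0, 0, 0, 0, 0], [0, 0, -0.01, 0, 0, 0], [0, 0, -0.04, 0, 0, 0], [0, 0, -0.04, 0, 0, 0], [0, 0, 0, 0, 0, 0]]' 0.09
python3 shift.py '[[0.0102, 0.0455, 0, 0, 0, 0], [0.0102, 0.0455, 0, 0, 0, 0], [0.0102, 0.0455, 0, 0, 0, 0], [0.0102, 0.0455, 0, 0, 0, 0], [0.0102, 0.0455, 0, 0, 0, 0], [0.0102, 0.0455, 0, 0, 0, 0], [0.0102, 0.0455, 0, 0, 0, 0], [0.0102, 0.0455, 0, 0, 0, 0], [0.0102, 0.0455, 0, 0, 0, 0], [0.0102, 0.0455, 0, 0, 0, 0]]' 0.078
python3 shift.py '[[0.0102, 0.0455, 0, 0, 0, 0], [0.0102, 0.0455, 0, 0, 0, 0], [0.0102, 0.0455, 0, 0, 0, 0], [0, 0, 0, 0, 0, 0], [0, 0, 0.03, 0, 0, 0], [0, 0, 0, 0, 0, 0], [0, 0, 0, 0, 0, 0], [0, 0, 0, 0, 0, 0]]'
python3 go.py 0.611 -0.3175 0.038 0
python3 - <<'E'
from h import *
c=ctrl.camera("wrist");cv2.imwrite("pics/w4.png",c["pixels"])
E
```

```text
time_s: 17.25
ee_pos: [0.4803, 0.2755, 0.1365]
eef_rot: [-3.138, -0.008, -0.0]
force: [1.5, 0.4, 0.4]
grip_width: 0.0902
grip_force: 0.0
time_s: 18.25
ee_pos: [0.5802, -0.1825, 0.1306]
eef_rot: [-3.142, 0.0, -0.0]
force: [-0.7, -0.3, -0.4]
grip_width: 0.0778
grip_force: 0.0
time_s: 19.05
ee_pos: [0.6113, -0.3168, 0.1022]
eef_rot: [3.141, -0.001, 0.0]
force: [0.6, 0.2, 0.2]
grip_width: 0.078
grip_force: 0.0
t 19.1 now [ 0.6113 -0.3168  0.1022] rotvec [ 0.0008 -0.0014  0.0004] delta after turn [-0.0003  0.0007  0.0642] before turn [-0.0004  0.0007  0.0642] |d| 0.064
```

View pics/w4.png

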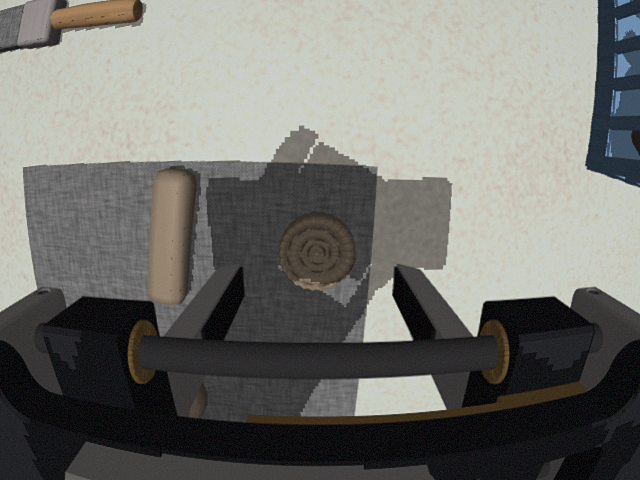

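The medium ammonite at (317,249) is centred between the tips (243 and 394). I'll grip and lift it.

```bash
python3 shift.py '[[0, 0.0006, 0.025, 0, 0, 0], [0, 0, 0.025, 0, 0, 0], [0, 0, 0.0135, 0, 0, 0], [0, 0, 0, 0, 0, 0], [0, 0, 0, 0, 0, 0]]'
python3 shift.py '[[0, 0, 0, 0, 0, 0], [0, 0, 0, 0, 0, 0], [0, 0, 0, 0, 0, 0], [0, 0, 0, 0, 0, 0], [0, 0, 0, 0, 0, 0], [0, 0, 0, 0, 0, 0], [0, 0, 0, 0, 0, 0]]' 0.03 25
python3 shift.py '[[0, 0, -0.01, 0, 0, 0], [0, 0, -0.02, 0, 0, 0], [0, 0, -0.02, 0, 0, 0], [0, 0, -0.015, 0, 0, 0], [0, 0, 0, 0, 0, 0], [0, 0, 0, 0, 0, 0]]'
python3 go.py 0.5715 0.117 0.1035 0
```

```text
time_s: 19.6
ee_pos: [0.6113, -0.3178, 0.0384]
eef_rot: [3.141, -0.001, -0.0]
force: [0.3, 0.3, -0.2]
grip_width: 0.0783
grip_force: 0.0
time_s: 20.3
ee_pos: [0.611, -0.3176, 0.0377]
eef_rot: [3.141, -0.001, -0.0]
force: [-0.8, 0.9, 5.4]
grip_width: 0.0513
grip_force: 25.0
time_s: 20.9
ee_pos: [0.6106, -0.3176, 0.1017]
eef_rot: [-3.141, 0.0, -0.0]
force: [0.5, -0.7, -2.3]
grip_width: 0.0514
grip_force: 25.0
t 20.9 now [ 0.6106 -0.3176  0.1017] rotvec [-0.0002  0.0004 -0.0002] delta after turn [-0.0391 -0.4346 -0.0018] before turn [-0.0391 -0.4346 -0.0017] |d| 0.436
```

```bash
python3 shift.py '[[-0.0039, -0.0435, 0, 0, 0, 0], [-0.0039, -0.0435, 0, 0, 0, 0], [-0.0039, -0.0435, 0, 0, 0, 0], [-0.0039, -0.0435, 0, 0, 0, 0], [-0.0039, -0.0435, 0, 0, 0, 0], [-0.0039, -0.0435, 0, 0, 0, 0], [-0.0039, -0.0435, 0, 0, 0, 0], [-0.0039, -0.0435, 0, 0, 0, 0], [-0.0039, -0.0435, 0, 0, 0, 0], [-0.0039, -0.0435, 0, 0, 0, 0]]'
python3 shift.py '[[0, 0, 0, 0, 0, 0], [0, 0, 0.02, 0, 0, 0], [0, 0, 0.02, 0, 0, 0], [0, 0, 0.01, 0, 0, 0], [0, 0, 0.005, 0, 0, 0], [0, 0, 0.003, 0, 0, 0], [0, 0, 0.0015, 0, 0, 0], [0, 0, 0, 0, 0, 0], [0, 0, 0, 0, 0, 0], [0, 0, 0, 0, 0, 0]]'
python3 go.py 0.5715 0.117 0.0407 0
```

```text
time_s: 21.9
ee_pos: [0.5709, 0.119, 0.101]
eef_rot: [3.141, 0.002, -0.0]
force: [0.4, -0.3, -0.6]
grip_width: 0.0512
grip_force: 25.0
time_s: 22.9
ee_pos: [0.572, 0.1174, 0.0431]
eef_rot: [-3.141, -0.001, -0.0]
force: [0.3, -0.8, -2.1]
grip_width: 0.0516
grip_force: 25.0
t 22.9 now [0.572  0.1174 0.0431] rotvec [-0.0001 -0.0007 -0.0002] delta after turn [-0.0005  0.0004  0.0024] before turn [-0.0006  0.0004  0.0024] |d| 0.002
```

```bash
python3 shift.py '[[0, 0, 0.001, 0, 0, 0], [0, 0, 0.0005, 0, 0, 0], [0, 0, 0, 0, 0, 0], [0, 0, 0, 0, 0, 0]]'
python3 shift.py '[[0, 0, 0.0007, 0, 0, 0], [0, 0, 0, 0, 0, 0], [0, 0, 0, 0, 0, 0]]'
python3 shift.py '[[0, 0, 0.0005, 0, 0, 0], [0, 0, 0, 0, 0, 0], [0, 0, 0, 0, 0, 0]]'
```

```text
time_s: 23.3
ee_pos: [0.5719, 0.1174, 0.0411]
eef_rot: [-3.142, 0.0, -0.0]
force: [-0.5, -0.6, -0.6]
grip_width: 0.0514
grip_force: 25.0
time_s: 23.6
ee_pos: [0.5719, 0.1174, 0.0406]
eef_rot: [-3.142, -0.0, -0.0]
force: [-1.8, -0.6, 1.7]
grip_width: 0.0511
grip_force: 25.0
time_s: 23.9
ee_pos: [0.572, 0.1174, 0.0406]
eef_rot: [-3.142, -0.0, -0.0]
force: [-4.1, -1.5, 8.2]
grip_width: 0.0511
grip_force: 25.0
```

It's down. I'll release and move to the small ammonite.

```bash
python3 shift.py '[[0, 0, 0, 0, 0, 0], [0, 0, 0, 0, 0, 0], [0, 0, 0, 0, 0, 0], [0, 0, -0.01, 0, 0, 0], [0, 0, -0.04, 0, 0, 0], [0, 0, -0.04, 0, 0, 0], [0, 0, 0, 0, 0, 0]]' 0.075
python3 shift.py '[[-0.0152, 0.042, 0, 0, 0, 0], [-0.0152, 0.042, 0, 0, 0, 0], [-0.0152, 0.042, 0, 0, 0, 0], [-0.0152, 0.042, 0, 0, 0, 0], [-0.0152, 0.042, 0, 0, 0, 0], [0, 0, 0, 0, 0, 0], [0, 0, 0.03, 0, 0, 0], [0, 0, 0, 0, 0, 0], [0, 0, 0, 0, 0, 0], [0, 0, 0, 0, 0, 0]]' 0.066
python3 go.py 0.4958 -0.0928 0.038 0
python3 - <<'E'
from h import *
c=ctrl.camera("wrist");cv2.imwrite("pics/w5.png",c["pixels"])
E
```

```text
time_s: 24.6
ee_pos: [0.5741, 0.1177, 0.1361]
eef_rot: [-3.14, -0.009, -0.0]
force: [-0.1, -0.9, 0.2]
grip_width: 0.0752
grip_force: 0.0
time_s: 25.6
ee_pos: [0.4964, -0.0922, 0.101]
eef_rot: [3.141, -0.001, 0.001]
force: [0.3, 0.1, 0.6]
grip_width: 0.0659
grip_force: 0.0
t 25.6 now [ 0.4964 -0.0922  0.101 ] rotvec [ 0.0003 -0.0011  0.0006] delta after turn [-0.0006  0.0006  0.063 ] before turn [-0.0007  0.0006  0.063 ] |d| 0.063
```

View pics/w5.png

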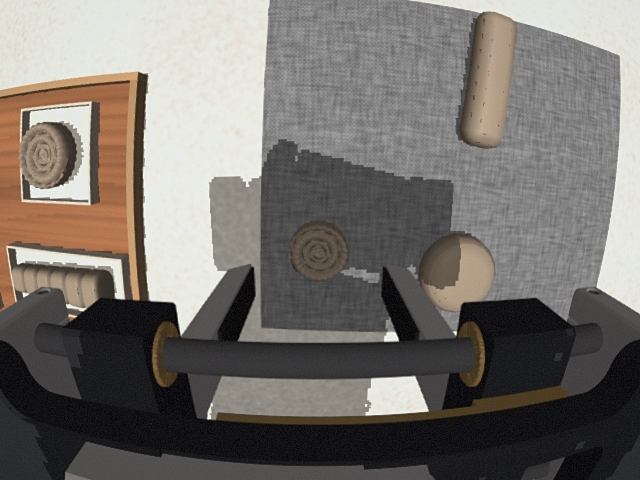

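The small ammonite at (319,250) is centred between the tips, and the round stone (420–494) is clear of the right finger.

```bash
python3 shift.py '[[0, 0.0003, 0.025, 0, 0, 0], [0, 0, 0.025, 0, 0, 0], [0, 0, 0.0128, 0, 0, 0], [0, 0, 0, 0, 0, 0], [0, 0, 0, 0, 0, 0]]'
python3 shift.py '[[0, 0, 0, 0, 0, 0], [0, 0, 0, 0, 0, 0], [0, 0, 0, 0, 0, 0], [0, 0, 0, 0, 0, 0], [0, 0, 0, 0, 0, 0], [0, 0, 0, 0, 0, 0], [0, 0, 0, 0, 0, 0]]' 0.02 25
python3 shift.py '[[0, 0, -0.01, 0, 0, 0], [0, 0, -0.02, 0, 0, 0], [0, 0, -0.02, 0, 0, 0], [0, 0, -0.015, 0, 0, 0], [0, 0, 0, 0, 0, 0], [0, 0, 0, 0, 0, 0]]'
python3 go.py 0.582 0.2686 0.1035 0
```

```text
time_s: 26.15
ee_pos: [0.4963, -0.0929, 0.0381]
eef_rot: [3.141, -0.001, -0.0]
force: [0.0, -0.7, -0.1]
grip_width: 0.066
grip_force: 0.0
time_s: 26.85
ee_pos: [0.496, -0.093, 0.0375]
eef_rot: [3.141, -0.0, -0.0]
force: [-0.9, 0.8, 6.2]
grip_width: 0.0394
grip_force: 25.0
time_s: 27.45
ee_pos: [0.4957, -0.0929, 0.102]
eef_rot: [3.142, -0.0, -0.0]
force: [-0.2, -0.3, -1.0]
grip_width: 0.039
grip_force: 25.0
t 27.4 now [ 0.4957 -0.0929  0.102 ] rotvec [ 0.     -0.0001 -0.0002] delta after turn [ 0.0863 -0.3615 -0.0015] before turn [ 0.0862 -0.3615 -0.0015] |d| 0.372
```

```bash
python3 shift.py '[[0.0096, -0.0402, 0, 0, 0, 0], [0.0096, -0.0402, 0, 0, 0, 0], [0.0096, -0.0402, 0, 0, 0, 0], [0.0096, -0.0402, 0, 0, 0, 0], [0.0096, -0.0402, 0, 0, 0, 0], [0.0096, -0.0402, 0, 0, 0, 0], [0.0096, -0.0402, 0, 0, 0, 0], [0.0096, -0.0402, 0, 0, 0, 0], [0.0096, -0.0402, 0, 0, 0, 0]]'
python3 shift.py '[[0, 0, 0, 0, 0, 0], [0, 0, 0.02, 0, 0, 0], [0, 0, 0.02, 0, 0, 0], [0, 0, 0.01, 0, 0, 0], [0, 0, 0.005, 0, 0, 0], [0, 0, 0.003, 0, 0, 0], [0, 0, 0.0015, 0, 0, 0], [0, 0, 0, 0, 0, 0], [0, 0, 0, 0, 0, 0], [0, 0, 0, 0, 0, 0]]'
python3 go.py 0.582 0.2686 0.0405 0
```

```text
time_s: 28.35
ee_pos: [0.5819, 0.2704, 0.1007]
eef_rot: [3.141, 0.002, -0.0]
force: [0.1, -0.5, -0.7]
grip_width: 0.0392
grip_force: 25.0
time_s: 29.35
ee_pos: [0.5825, 0.2689, 0.0431]
eef_rot: [-3.141, -0.001, -0.0]
force: [-0.1, 0.7, -1.0]
grip_width: 0.0391
grip_force: 25.0
t 29.4 now [0.5825 0.2689 0.0431] rotvec [-0.0003 -0.0007 -0.0002] delta after turn [-0.0005  0.0003  0.0026] before turn [-0.0005  0.0003  0.0026] |d| 0.003
```

```bash
python3 shift.py '[[0, 0, 0.001, 0, 0, 0], [0, 0, 0.0007, 0, 0, 0], [0, 0, 0, 0, 0, 0], [0, 0, 0, 0, 0, 0]]'
python3 shift.py '[[0, 0, 0.0007, 0, 0, 0], [0, 0, 0, 0, 0, 0], [0, 0, 0, 0, 0, 0]]'
python3 shift.py '[[0, 0, 0.0004, 0, 0, 0], [0, 0, 0, 0, 0, 0], [0, 0, 0, 0, 0, 0]]'
```

```text
time_s: 29.75
ee_pos: [0.5823, 0.2689, 0.0409]
eef_rot: [3.142, 0.0, -0.0]
force: [-0.5, -0.5, -0.8]
grip_width: 0.0393
grip_force: 25.0
time_s: 30.05
ee_pos: [0.5824, 0.2689, 0.0406]
eef_rot: [-3.141, -0.0, -0.0]
force: [-1.7, -1.7, 4.4]
grip_width: 0.0391
grip_force: 25.0
time_s: 30.35
ee_pos: [0.5824, 0.2689, 0.0405]
eef_rot: [-3.141, -0.0, -0.0]
force: [-3.8, -0.8, 9.2]
grip_width: 0.0393
grip_force: 25.0
```

```bash
python3 shift.py '[[0, 0, 0, 0, 0, 0], [0, 0, 0, 0, 0, 0], [0, 0, 0, 0, 0, 0], [0, 0, -0.01, 0, 0, 0], [0, 0, -0.04, 0, 0, 0], [0, 0, -0.04, 0, 0, 0], [0, 0, -0.04, 0, 0, 0]]' 0.065
python3 shift.py '[[-0.02, 0.04, 0, 0, 0, 0], [-0.02, 0.04, 0, 0, 0, 0], [-0.02, 0.04, 0, 0, 0, 0], [-0.02, 0.04, 0, 0, 0, 0], [-0.02, 0.04, 0, 0, 0, 0], [-0.02, 0.04, 0, 0, 0, 0], [-0.02, 0.04, 0, 0, 0, 0], [-0.02, 0.04, 0, 0, 0, 0], [-0.02, 0.04, 0, 0, 0, 0], [-0.02, 0.04, 0, 0, 0, 0]]'
python3 shift.py '[[0, 0.045, 0, 0, 0, 0], [0, 0.045, 0, 0, 0, 0], [0, 0.045, 0, 0, 0, 0], [0, 0.045, 0, 0, 0, 0], [0, 0.045, 0, 0, 0, 0], [0, 0.045, 0, 0, 0, 0], [0, 0, 0, 0, 0, 0], [0, 0, 0, 0, 0, 0]]'
python3 - <<'E'
from seg import *
t=ctrl.camera("top");s=ctrl.camera("scene")
v=np.hstack([t["pixels"][160:310,140:540],np.zeros((150,0,3),np.uint8)]); w=s["pixels"][150:400,150:550]
cv2.imwrite("pics/end.png",cv2.resize(np.vstack([v,w]),None,fx=1.5,fy=1.5))
A=stones(t,(364,166,522,296))
for p,a,k in A: print("left",p.round(1),onplane(t,p,.0162).round(4))
# in trays: low-value stone against white floor
for nm,X in dict(large=(.478,.2749),medium=(.5715,.117),small=(.582,.2686),oblong=(.4638,.126)).items():
    P=[proj(c,(*X,.018)).astype(int) for c in(t,s)]; C=[]
    for c,p in zip((t,s),P):
        im=cv2.cvtColor(c["pixels"],cv2.COLOR_BGR2HSV)
        m=((im[...,1]>60)&(im[...,1]<135)&(im[...,2]<190)).astype(np.uint8)
        B=comps(cv2.morphologyEx(m,cv2.MORPH_OPEN,np.ones((3,3))),100,3000)
        b=min(B,key=lambda q:np.linalg.norm(q[0]-p)); C.append(b)
    X3,e=tri(t,C[0][0],s,C[1][0]); print(nm,X3.round(4),"err",round(e,4),"areas",C[0][1],C[1][1],"off",(X3[:2]-X).round(4))
E
```

```text
time_s: 31.05
ee_pos: [0.5821, 0.2688, 0.1721]
eef_rot: [-3.141, -0.0, -0.0]
force: [-0.1, 0.1, 0.5]
grip_width: 0.0651
grip_force: 0.0
time_s: 32.05
ee_pos: [0.3813, -0.1325, 0.1707]
eef_rot: [3.141, -0.001, 0.0]
force: [0.9, -0.4, 0.1]
grip_width: 0.0651
grip_force: 0.0
time_s: 32.85
ee_pos: [0.3818, -0.4014, 0.1699]
eef_rot: [-3.141, 0.0, -0.001]
force: [0.0, 0.2, -0.4]
grip_width: 0.0649
grip_force: 0.0
left [439.8 266.6] [ 0.4785 -0.1939  0.0162]
left [446.6 191.5] [ 0.6188 -0.2117  0.0162]
large [ 0.3998 -0.0179 -0.0881] err 0.4199 areas 655.5 1362.5 off [-0.0782 -0.2928]
medium [ 0.4369 -0.1597 -0.1804] err 0.1792 areas 655.5 703.0 off [-0.1346 -0.2767]
small [0.6611 0.0668 0.072 ] err 0.4446 areas 360.5 587.0 off [ 0.0791 -0.2018]
oblong [ 0.4108 -0.0977 -0.0733] err 0.266 areas 655.5 943.0 off [-0.053  -0.2237]
```

View pics/end.png

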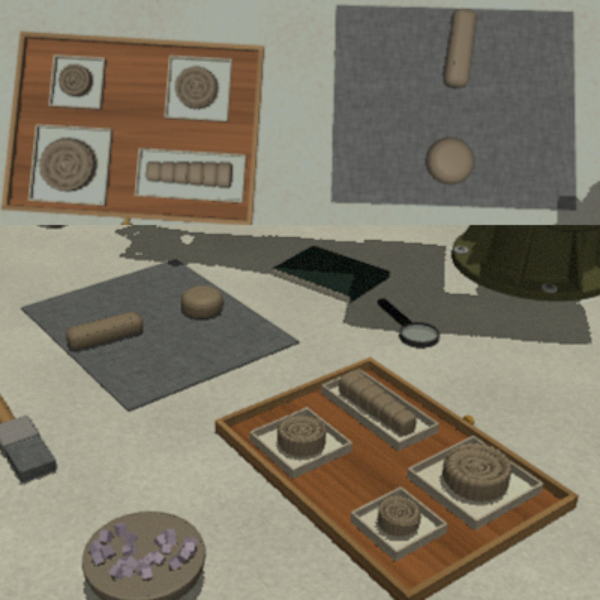

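The picture shows every fossil flat and near the middle of its own tray, within about 5 mm. For example, the large ammonite is at (67,163) in a tray centred at (71,166). My mask inside the trays mismatched blobs, so I'm ignoring its numbers. The two stones left on the mat measure within 1 mm of where they started.

```bash
python3 -c "
from station import ctrl
print(ctrl.hand_in())"
```

```text
the job is handed in; nothing more can be done
None
```

I packed all four fossils into their own trays, left both plain stones within 1 mm of where they lay, and handed the job in after about 33 s of the 99 s; no verdict came back, and I checked the final placement in the trays only by eye (within about 5 mm of centre).

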